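Find the loose clamp bolt and hold its cap open

ROBOT

A 6-joint arm with a two-finger parallel gripper is mounted at the origin on the work surface. World frame = base frame: x ahead of the robot, y to its left, z up, the work surface at z = 0. Lengths are in m, angles in rad, forces in N, time in s.
With the tool pointing down it reaches from about 0.375 to 0.975 m from the base axis. Payload 3.8 kg.
Tool frame: the origin (TCP) lies midway between the tips of the shut fingers; the grasp point (between the pads) lies 19 mm behind it; z points along the fingers, y is the direction in which the jaws open and shut (so a half turn about z gives the same grasp; the last joint's range is limited). The gripper opens to 85 mm and grips with 20 to 120 N. Pads are 22 mm wide; open, the fingers measure 114 mm over their backs; the gripper's body (76 mm by 85 mm) begins 54 mm behind the grasp point. The pads swing forward as they close: fully open they stand 13 mm farther back than shut.
Start: joints at [1.277, 0.264, 1.604, -0, 1.274, -0.037], TCP at [0.171, 0.653, 0.231] pointing down, gripper open.
Joint ranges: [-2.63, 2.63], [-0.94, 2.18], [0.31, 2.57], [-1.31, 4.45], [0, 2.66], [-2.55, 2.55]. Speed limits (rad/s): [2.57, 2.57, 3.14, 3.14, 3.14, 3.14].

INTERFACE

Orientations are given as a rotation vector (axis times angle).
In Python, from workcell import bot gives the robot as it stands. The module is installed in compiled form; this text tells all that it offers.
- The arm moves only by the tool play_rows, never from a script. Its argument "series" is a list of rows, each an object with "translation": the shift along the tool's x, y, z in m, a list of three; "spin": the turn about the tool's z in units of 5 degrees (1.0 is 5 degrees). In form: [{"translation": [dx, dy, dz], "spin": spin}, ...]. A call has 1 to 5 rows; each row shifts and turns the commanded pose from where the row before left it, along the tool's axes as they then stand; what a row does not reach is not made up. A row lasts 1/10 s, in which the tool goes at most 50 mm and 8.59 degrees, less where a joint would pass 70% of its speed; a pose out of reach is approached as far as the arm can. A call is refused whole if a number of a shift passes 0.05 or a number of a turn 1, either way. A call with a gripper value outside its range is refused whole. "jaw" is the gripper's target within -1 to 1 (fully open at 1, half-way at 0, shut at -1), set as the call begins (left out, the last holds). The fingers move at their own pace and stop on an object; "force" is the grip in N (left out, the last holds). Time passes only in rows, so rows that do not move let the fingers close. It gives the time, the measured TCP pose, the force and the opening at its end, in the units of the state.
- bot.read_state(): the state, without advancing time (a new reading comes with each control period).
- bot.read_camera(name): name is "side" or "top"; returns the picture (384x512x3 uint8, blue, green, red); there is no depth.
- bot.get_calibration(name): a dict with "fov_y" (degrees; the focal length in pixels is half the picture's height over the tangent of half this angle, whatever the lens; pixels are square), "cx", "cy" (the principal point, pixels), "R" (3x3) and "t" (3): a world point X has camera coordinates R X + t. Camera axes: x right, y down, z forward; pixel columns grow to the right and rows downward; lengths in m; the calibration is good to about 2 mm. A picture is of the moment at which its call begins. get_calibration takes no time and is no camera call.
- bot.finish_job(): hands the job in, once; it reports no verdict.
The state is a dict: "time": time; "q": joint angles; "joint_vel": joint speeds; "joint_torque": joint torques, N m; "tool_pos": TCP position; "tcp_rot": TCP orientation; "wrist_force": force on the tool from outside, world axes, zero at the start; "torque": the same for the moment, N m; "width": opening from 0.0 (shut) to 1.0 (fully open).
Only numpy, scipy, OpenCV 4.12 (cv2) and the standard library are available. Lean on these libraries where they do the work, as an engineer would, in place of code of your own. Each camera call takes 0.05 s, during which the arm holds its last target. There are 200 camera calls.

TASK

Book the check on the tally counter: swing its sprung lever all the way to its stop and let it spring back. Then tap the heads of the three clamp bolts from above to find the loose one, which sinks and stays down; lift that bay's cap by its T-handle to at least 45 degrees and finish while holding it there in the gripper, so that a missing spacer can be put in. Never lift a cap before its bolt has proved loose, and do not disturb the beaker, the vial or the jar cap.

Things in the scene. Friction and masses are not known exactly. Their poses are not given: they have to be found in the camera images.
- clamp: Three-bay coin-cell clamp fixed to the bench: aluminium block 120 (x) x 270 (y) x 45 (z) mm with three white metal caps (58 mm wide, 8 mm thick, tops 53 mm above the bench) side by side along its y axis at y = +80, 0, -80 mm. Origin: centre of its underside, on the bench. Its x axis points from the caps' handle side to their hinge side; z up. Clamp and caps do not move on the bench.
- counter: Blue round tally counter fixed to the bench, 80 mm across, 44 mm tall, with a steel advance lever on top. Origin: centre of its underside. At rest the lever points along the counter's -x.
- counter_axis (a point): Pivot of the advance lever (vertical axis), at the lever's underside, 48 mm above the bench.
- lever_pin (a point): Top centre of the red upright pin at the lever's free end: pin 12 mm diameter, 60 mm from the pivot, its top 84 mm above the bench; it stands 30 mm clear above the lever's flat arm (14 mm wide, top 54 mm above the bench). Moves with the lever.
- lever (a joint): Angle of the advance lever in rad: 0 at rest, growing clockwise seen from above, stop at 1.1. A spring returns it to 0 when let go; it takes about 1.5 N at the pin to start and 4.5 N at the stop.
- bolt_a_top (a point): Top centre of the left (+y of the clamp) bolt, which stands upright through cap a: brass head 19 mm diameter, its top 13 mm above the cap and 66 mm above the bench at the start, 52 mm from the cap's handle towards the hinge.
- bolt_a (a joint): How far bolt a has been pushed down through its cap, in m: 0 at the start. A tight bolt does not give (under 1 mm); the loose one slides down 0.007 at about 2 N and stays down.
- handle_a: T-handle of cap a: black round crossbar 12 mm diameter, 46 mm long along the clamp's y, turning freely about its own long axis on a thin 8 mm steel stem. Origin: middle of the crossbar, 91 mm above the bench and 38 mm above the cap's top when shut. Rises with the cap.
- cap_a_hinge (a point): Middle of the hinge line of cap a (along the clamp's y), 45 mm above the bench; with the cap shut the handle's crossbar is 95 mm from it towards the clamp's -x and 46 mm higher.
- cap_a (a joint): Opening angle of cap a in rad: 0 shut, up to 1.2 with the handle side lifted up and over towards the hinge. It falls shut when let go; about 1.5 N at the handle lifts it.
- bolt_b_top (a point): Top centre of the middle bolt, which stands upright through cap b: brass head 19 mm diameter, its top 13 mm above the cap and 66 mm above the bench at the start, 52 mm from the cap's handle towards the hinge.
- bolt_b (a joint): How far bolt b has been pushed down through its cap, in m: 0 at the start. A tight bolt does not give (under 1 mm); the loose one slides down 0.007 at about 2 N and stays down.
- handle_b: T-handle of cap b: black round crossbar 12 mm diameter, 46 mm long along the clamp's y, turning freely about its own long axis on a thin 8 mm steel stem. Origin: middle of the crossbar, 91 mm above the bench and 38 mm above the cap's top when shut. Rises with the cap.
- cap_b_hinge (a point): Middle of the hinge line of cap b (along the clamp's y), 45 mm above the bench; with the cap shut the handle's crossbar is 95 mm from it towards the clamp's -x and 46 mm higher.
- cap_b (a joint): Opening angle of cap b in rad: 0 shut, up to 1.2 with the handle side lifted up and over towards the hinge. It falls shut when let go; about 1.5 N at the handle lifts it.
- bolt_c_top (a point): Top centre of the right (-y of the clamp) bolt, which stands upright through cap c: brass head 19 mm diameter, its top 13 mm above the cap and 66 mm above the bench at the start, 52 mm from the cap's handle towards the hinge.
- bolt_c (a joint): How far bolt c has been pushed down through its cap, in m: 0 at the start. A tight bolt does not give (under 1 mm); the loose one slides down 0.007 at about 2 N and stays down.
- handle_c: T-handle of cap c: black round crossbar 12 mm diameter, 46 mm long along the clamp's y, turning freely about its own long axis on a thin 8 mm steel stem. Origin: middle of the crossbar, 91 mm above the bench and 38 mm above the cap's top when shut. Rises with the cap.
- cap_c_hinge (a point): Middle of the hinge line of cap c (along the clamp's y), 45 mm above the bench; with the cap shut the handle's crossbar is 95 mm from it towards the clamp's -x and 46 mm higher.
- cap_c (a joint): Opening angle of cap c in rad: 0 shut, up to 1.2 with the handle side lifted up and over towards the hinge. It falls shut when let go; about 1.5 N at the handle lifts it.
- beaker: Empty glass beaker, 68 mm across, 85 mm tall, loose. Origin: centre of its underside. Leave alone.
- vial: Small glass vial with a white cap, 30 mm across, 62 mm tall, loose. Origin: centre of its underside. Leave alone.
- jar_cap: White plastic jar cap lying flat, 46 mm across, 18 mm tall, loose. Origin: centre of its underside. Leave alone.

How it is judged:
By the outcome, as a careful person would: the job done as asked, in the order asked, and still so for the second after the job is handed in, while the arm keeps its last pose, push and grip.
It also fails if it takes over 64 s, if anything falls off the work surface, if the arm or the gripper's body presses on something with over 40 N, if the wrist force passes 120 N, or if a joint passes its speed limit or range.

## Working session

There is one attempt and no reset: what is moved stays moved. The work goes in short steps, Python scripts to look and compute and a tool call to move; the robot and the scene stay as the last step left them, time stands still between calls to the robot, and variables do not carry over. Pictures are saved under pics/ and viewed, about 8 in all and at most 12, crops included, and the job is handed in when it is done.

Besides the shell and the picture viewer there is one more tool, called as name(argument=value, ...), one argument or row to a line, values as JSON. play_rows: Moves the arm, as the interface text tells. Its arguments: {"type":"object","properties":{"series":{"type":"array","items":{"type":"object","properties":{"translation":{"type":"array","items":{"type":"number"}},"spin":{"type":"number"}}}},"jaw":{"type":"number"},"force":{"type":"number"}},"required":["series"]}

```bash
mkdir -p pics; python3 - <<'E'
from workcell import bot
import cv2
for n in("top","side"):
    cv2.imwrite(f"pics/{n}0.png",bot.read_camera(n)); c=bot.get_calibration(n); print(n,c)
print(bot.read_state())
E
```

```text
top {'fov_y': 55.988364196736455, 'cx': 261.0020366020671, 'cy': 191.96994721179317, 'R': array([[ 1.07422052e-01, -9.94213189e-01,  7.98377336e-04],
       [-9.69692610e-01, -1.04949849e-01, -2.20639461e-01],
       [ 2.19446452e-01,  2.29273632e-02, -9.75355110e-01]]), 't': array([-0.00779973,  0.58775263,  0.75281572])}
side {'fov_y': 44.867787054263154, 'cx': 250.45660542877292, 'cy': 188.5867287550602, 'R': array([[-0.86132452, -0.507764  ,  0.01719835],
       [-0.38161883,  0.62425471, -0.68166937],
       [ 0.33539102, -0.59370176, -0.7314582 ]]), 't': array([0.50131079, 0.26733379, 0.89008443])}
{'time': 0.1, 'q': array([ 1.27710820e+00,  2.64673878e-01,  1.60525650e+00,  4.00718413e-05,
        1.27370950e+00, -3.68731555e-02]), 'joint_vel': array([-0.00071202, -0.00063517, -0.00296952, -0.00062721,  0.00210409,
       -0.00177925]), 'joint_torque': array([ 7.88929992e-04, -5.16712546e+01, -3.68588519e+01,  1.98326265e-04,
        6.43935869e-03,  1.93004695e-05]), 'tool_pos': array([0.17122773, 0.65222704, 0.23007889]), 'tcp_rot': array([-0.40226649, -3.1153527 ,  0.00316167]), 'wrist_force': array([ 0.08484391, -0.63643431, -0.25998481]), 'torque': array([ 0.03744815, -0.02674079,  0.05307051]), 'width': 0.998678200751984}
```

View pics/top0.png

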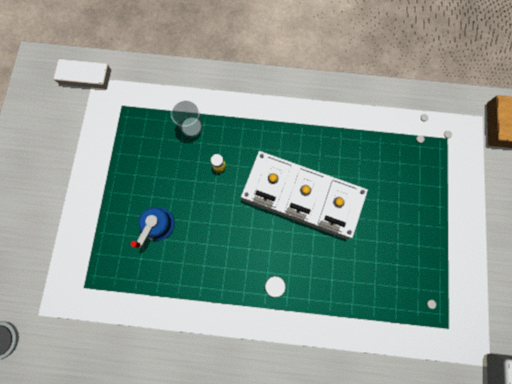

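View pics/side0.png

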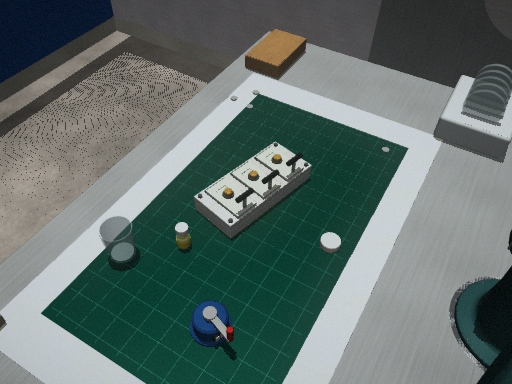

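The top view shows the clamp with bolts near (273,178), (306,190) and (339,202), the handles just below them, and the counter at (155,222) with its red pin at (134,244). The beaker is at (190,120), the vial at (218,163) and the jar cap at (275,287). The side view shows the same layout, with the pin near (230,333).

```bash
cat > h.py <<'E'
from workcell import bot
import numpy as np, cv2
from scipy.optimize import least_squares
C={n:bot.get_calibration(n) for n in("top","side")}
def proj(n,X):
    c=C[n];f=192/np.tan(np.radians(c["fov_y"]/2));Y=np.atleast_2d(X)@c["R"].T+c["t"]
    return Y[:,:2]/Y[:,2:]*f+[c["cx"],c["cy"]]
def ray(n,uv,z):
    c=C[n];f=192/np.tan(np.radians(c["fov_y"]/2))
    d=c["R"].T@np.array([(uv[0]-c["cx"])/f,(uv[1]-c["cy"])/f,1]);o=-c["R"].T@c["t"]
    return o+d*(z-o[2])/d[2]
def blobs(im,lo,hi,amin=8):
    m=cv2.inRange(cv2.cvtColor(im,cv2.COLOR_BGR2HSV),lo,hi)
    k,_,s,c=cv2.connectedComponentsWithStats(m)
    return [(int(s[i,4]),c[i].round(1)) for i in range(1,k) if s[i,4]>=amin]
E
python3 - <<'E'
from h import *
for n in C:
    im=cv2.imread(f"pics/{n}0.png")
    for nm,lo,hi,z in(("brass",(10,150,90),(28,255,255),.062),("red",(0,180,90),(6,255,255),.069),("blue",(105,150,60),(125,255,255),.03)):
        for a,c in blobs(im,lo,hi,15):
            if 120<c[0]<360 and c[1]>100: print(n,nm,a,c,ray(n,c,z).round(4))
    # whites & vial caps
ims=[cv2.resize(cv2.imread("pics/top0.png")[140:245,120:375],None,fx=3,fy=3,interpolation=2),cv2.resize(cv2.imread("pics/side0.png")[135:240,165:420],None,fx=3,fy=3,interpolation=2)]
cv2.imwrite("pics/z.png",np.vstack(ims)[:600] if 0 else cv2.resize(np.vstack(ims),(725,598)))
E
```

```text
top brass 19 [218.9 168.7] [0.6303 0.1581 0.062 ]
top brass 50 [272.6 177.6] [0.6225 0.0327 0.062 ]
top brass 51 [305.5 189.4] [ 0.6029 -0.0447  0.062 ]
top brass 51 [338.8 201.4] [ 0.5832 -0.1219  0.062 ]
top red 28 [133.5 243.5] [0.4397 0.32   0.069 ]
top blue 582 [157.6 221.8] [0.4967 0.2875 0.03  ]
side brass 27 [276.6 157. ] [ 0.5841 -0.1248  0.062 ]
side brass 28 [253.  173.3] [ 0.6045 -0.0476  0.062 ]
side brass 28 [227.5 190.9] [0.6251 0.0298 0.062 ]
side red 32 [229.5 329.5] [0.4434 0.3089 0.069 ]
side blue 745 [207.2 318.7] [0.5009 0.2963 0.03  ]
```

View pics/z.png

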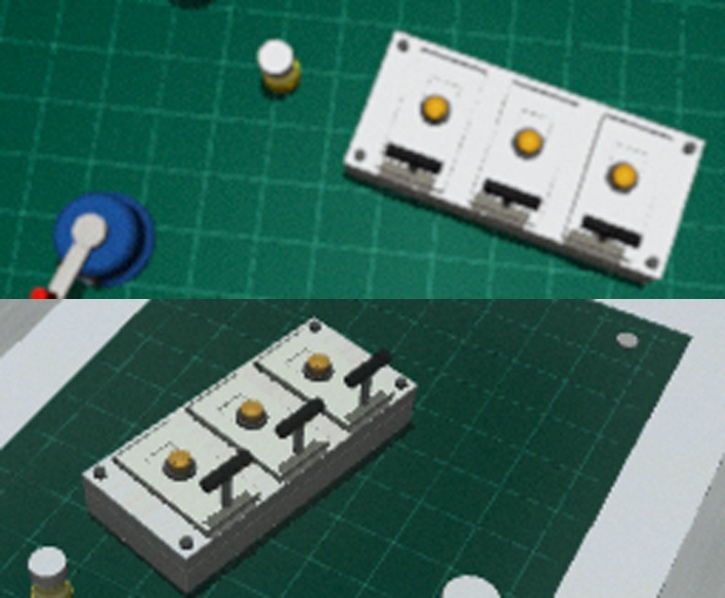

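```bash
python3 - <<'E'
from h import *
for z in(.066,.072,.078,.084): print("pin",z,ray("top",(133.5,243.5),z).round(4)[:2],ray("side",(229.5,329.5),z).round(4)[:2])
for z in(.054,.060): print("hub",z,ray("top",(151.7,220.8),z).round(4)[:2],ray("side",(210,313),z).round(4)[:2])
B=np.array([ray("top",u,.064)/2+ray("side",v,.064)/2 for u,v in(((272.6,177.6),(227.5,190.9)),((305.5,189.4),(253,173.3)),((338.8,201.4),(276.6,157)))])
y=B[0]-B[2];y/=np.linalg.norm(y);x=np.array([y[1],-y[0],0]);print(B.round(4),"yaw",np.degrees(np.arctan2(x[1],x[0])))
H=B-.052*x;H[:,2]=.091;print("handles",H.round(4));print("reproj top",proj("top",H).round(1).tolist(),"side",proj("side",H).round(1).tolist())
E
python3 - <<'E'
import cv2,numpy as np
a=cv2.imread("pics/top0.png")[195:270,110:195];b=cv2.imread("pics/side0.png")[285:360,180:265]
cv2.imwrite("pics/c.png",np.hstack([cv2.resize(i,None,fx=4,fy=4,interpolation=0) for i in(a,b)]))
E
```

```text
pin 0.066 [0.4398 0.321 ] [0.4442 0.3077]
pin 0.072 [0.4395 0.3189] [0.4426 0.3101]
pin 0.078 [0.4393 0.3168] [0.4409 0.3125]
pin 0.084 [0.439  0.3146] [0.4393 0.315 ]
hub 0.054 [0.4949 0.2939] [0.4948 0.294 ]
hub 0.06 [0.4942 0.292 ] [0.4928 0.2965]
[[ 0.623   0.032   0.064 ]
 [ 0.603  -0.0452  0.064 ]
 [ 0.583  -0.1222  0.064 ]] yaw -14.565911508662316
handles [[ 0.5727  0.0451  0.091 ]
 [ 0.5526 -0.0321  0.091 ]
 [ 0.5326 -0.1091  0.091 ]]
reproj top [[265.1, 195.4], [299.5, 208.2], [334.3, 221.0]] side [[244.2, 195.6], [270.0, 177.0], [293.8, 159.8]]
```

View pics/c.png

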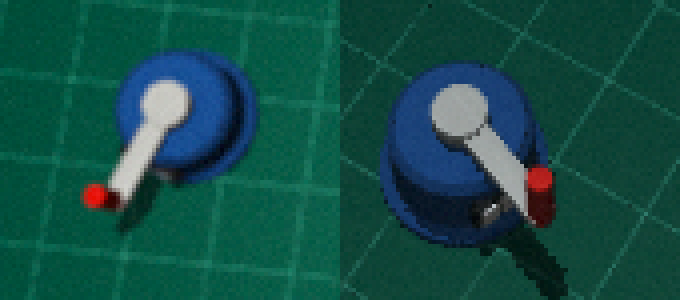

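The close-up puts the pin top at about (133,244) in the top view. The hub is at about (151.5,221), and the two cameras agree on both: pin (0.439, 0.315), pivot (0.495, 0.294).

```bash
cat >> h.py <<'E'
from scipy.spatial.transform import Rotation as Ro
def to(target,psi_deg=None):
    s=bot.read_state();R=Ro.from_rotvec(s["tcp_rot"]);a=np.degrees(np.arctan2(*R.as_matrix()[[1,0],1]))
    sp=0 if psi_deg is None else (a-psi_deg)/5
    R2=R*Ro.from_euler("z",5*sp,degrees=True)
    d=R2.inv().apply(np.array(target)-s["tool_pos"])
    print("t",round(s["time"],2),"psi",round(a,2),"pos",s["tool_pos"].round(4),"F",s["wrist_force"].round(2),"w",round(s["width"],3),"q6",s["q"][5].round(2))
    print("spin first",round(sp,2),"then shift mm",(d*1000).round(1))
E
python3 -c "
from h import *
to([.4266,.2815,.2],69.6)
# rigid rotation by 5 deg about pivot, tool frame: TCP rel pivot radial 60, tangential -21
for k in (1,):
  a=np.radians(5); r=np.array([0.06,-0.0205]) # (radial, tangent=tool y); radial out at rest
  psi=np.radians(69.6); y=np.array([np.cos(psi),np.sin(psi)]); x=np.array([-y[1],y[0]])
  rad=np.array([-.056,.0208])/.0597; print('radial in tool x,y',rad@x,rad@y)
  R=np.array([[np.cos(a),np.sin(a)],[-np.sin(a),np.cos(a)]])
  p=rad*.06-.0205*y; d=R@p-p; print('step tool mm',d@x*1e3,d@y*1e3)
"
```

```text
t 0.1 psi 75.28 pos [0.1712 0.6522 0.2301] F [ 0.08 -0.64 -0.26] w 0.999 q6 -0.04
spin first 1.14 then shift mm [-368.6 -258.4   30.6]
radial in tool x,y 1.0006380233808991 -0.00041154553752614786
step tool mm 1.5603810529562476 5.310783661379021
```

play_rows(
  series=[
    {"translation":[0,0,0],"spin":1},
    {"translation":[0,0,0],"spin":0.14},
    {"translation":[-0.037,-0.026,0.003],"spin":0},
    {"translation":[-0.037,-0.026,0.003],"spin":0},
    {"translation":[-0.037,-0.026,0.003],"spin":0},
  ],
  jaw=-1,
  force=30,
)

```text
time: 0.6
tool_pos: [0.2486, 0.5398, 0.2217]
tcp_rot: [0.552, 3.093, -0.001]
wrist_force: [0.1, -0.3, 0.4]
width: 0.147
```

play_rows(
  series=[
    {"translation":[-0.037,-0.026,0.003],"spin":0},
    {"translation":[-0.037,-0.026,0.003],"spin":0},
    {"translation":[-0.037,-0.026,0.003],"spin":0},
    {"translation":[-0.037,-0.026,0.003],"spin":0},
    {"translation":[-0.037,-0.026,0.003],"spin":0},
  ],
)

```text
time: 1.1
tool_pos: [0.3769, 0.353, 0.2071]
tcp_rot: [0.554, 3.092, 0.0]
wrist_force: [-0.2, 0.6, 0.7]
width: -0.002
```

play_rows(
  series=[
    {"translation":[-0.037,-0.026,0.003],"spin":0},
    {"translation":[-0.037,-0.026,0.003],"spin":0},
    {"translation":[0,0,0],"spin":0},
  ],
)

```text
time: 1.4
tool_pos: [0.4297, 0.2758, 0.2007]
tcp_rot: [0.563, 3.09, -0.003]
wrist_force: [-0.9, 0.4, -0.3]
width: -0.001
```

```bash
python3 -c "
from h import *
to([.4266,.2815,.062],69.6)"
```

```text
t 1.4 psi 69.36 pos [0.4297 0.2758 0.2007] F [-0.88  0.44 -0.29] w -0.001 q6 -0.69
spin first -0.05 then shift mm [  5.    4.5 138.7]
```

Descend, then close to the pin.

play_rows(
  series=[
    {"translation":[0.005,0.002,0.04],"spin":0},
    {"translation":[0,0,0.04],"spin":0},
    {"translation":[0,0,0.04],"spin":0},
    {"translation":[0,0,0.019],"spin":0},
    {"translation":[0,0,0],"spin":0},
  ],
)

```text
time: 1.9
tool_pos: [0.42, 0.2824, 0.0585]
tcp_rot: [-0.553, -3.086, 0.008]
wrist_force: [0.3, 0.3, -0.2]
width: -0.0
```

play_rows(
  series=[
    {"translation":[0,0.006,0],"spin":0},
    {"translation":[0,0.006,0],"spin":0},
    {"translation":[0,0.005,0],"spin":0},
    {"translation":[0,0,0],"spin":0},
  ],
)

```text
time: 2.3
tool_pos: [0.4307, 0.301, 0.0639]
tcp_rot: [0.555, 3.09, 0.003]
wrist_force: [-0.8, -2.1, 1.7]
width: 0.004
```

```bash
python3 - <<'E'
from h import *
to([.4318,.2956,.062],69.6)
im=[bot.read_camera(n) for n in("top","side")]
a=im[0][170:270,90:210];b=im[1][260:360,160:280]
cv2.imwrite("pics/d.png",np.hstack([cv2.resize(i,None,fx=3.3,fy=3.3,interpolation=2) for i in(a,b)]))
E
```

```text
t 2.3 psi 69.64 pos [0.4307 0.301  0.0639] F [-0.83 -2.09  1.67] w 0.004 q6 -0.65
spin first 0.01 then shift mm [-2.9 -4.7  1.9]
```

View pics/d.png

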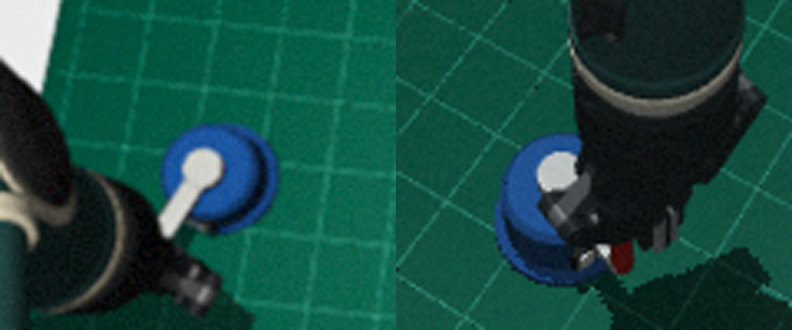

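The finger is touching the pin, with about 2 N on the wrist. Next I sweep it along the arc.

play_rows(
  series=[
    {"translation":[0.0016,0.0053,0],"spin":1},
    {"translation":[0.0016,0.0053,0],"spin":1},
    {"translation":[0.0016,0.0053,0],"spin":1},
    {"translation":[0.0016,0.0053,0],"spin":1},
    {"translation":[0.0016,0.0053,0],"spin":1},
  ],
)

```text
time: 2.9
tool_pos: [0.4358, 0.3258, 0.0624]
tcp_rot: [1.218, 2.896, -0.002]
wrist_force: [0.0, -3.4, 0.8]
width: 0.001
```

play_rows(
  series=[
    {"translation":[0.0016,0.0053,0],"spin":1},
    {"translation":[0.0016,0.0053,0],"spin":1},
    {"translation":[0.0016,0.0053,0],"spin":1},
    {"translation":[0.0016,0.0053,0],"spin":1},
    {"translation":[0,0,0],"spin":0},
  ],
)

```text
time: 3.4
tool_pos: [0.4485, 0.3437, 0.0621]
tcp_rot: [-1.698, -2.643, 0.003]
wrist_force: [-2.8, -3.6, 1.1]
width: -0.001
```

```bash
python3 - <<'E'
from h import *
s=bot.read_state();R=Ro.from_rotvec(s["tcp_rot"]).as_matrix()
p=s["tool_pos"][:2]+.0205*R[:2,1]-[.495,.294];print("pin est radial",np.hypot(*p),"angle swung",159.6-np.degrees(np.arctan2(p[1],p[0])),"Ftool",R.T@s["wrist_force"],s["tool_pos"])
E
```

```text
pin est radial 0.06450158708018827 angle swung 44.05562742453445 Ftool [-2.0858698  -4.05817205 -1.1239409 ] [0.44854284 0.34367192 0.0621203 ]
```

play_rows(
  series=[
    {"translation":[0.001,0.0053,0],"spin":1},
    {"translation":[0.001,0.0053,0],"spin":1},
    {"translation":[0.001,0.0053,0],"spin":1},
    {"translation":[0,0.002,0],"spin":0.5},
    {"translation":[0,0,0],"spin":0},
  ],
)

```text
time: 3.9
tool_pos: [0.4635, 0.3534, 0.0621]
tcp_rot: [-2.077, -2.353, 0.001]
wrist_force: [-4.2, 2.6, 1.0]
width: -0.005
```

play_rows(
  series=[
    {"translation":[0,0.002,0],"spin":0},
    {"translation":[0,0,0],"spin":0},
  ],
)

```text
time: 4.1
tool_pos: [0.4653, 0.3536, 0.0621]
tcp_rot: [-2.076, -2.354, 0.001]
wrist_force: [-5.4, 2.9, 1.1]
width: 0.0
```

```bash
cat > lev.py <<'E'
from h import *
s=bot.read_state();R=Ro.from_rotvec(s["tcp_rot"]).as_matrix()
p=s["tool_pos"][:2]+.0205*R[:2,1]-[.495,.294];print("pin est radial",np.hypot(*p),"angle swung",159.6-np.degrees(np.arctan2(p[1],p[0])),"Ftool",R.T@s["wrist_force"],s["tool_pos"])
E
python3 lev.py
```

```text
pin est radial 0.06286994077941366 angle swung 61.06028869093406 Ftool [ 3.56743286 -4.98532495 -1.04120517] [0.46532523 0.35360841 0.06208874]
```

play_rows(
  series=[
    {"translation":[0,0.002,0],"spin":0},
    {"translation":[0,0.001,0],"spin":0},
    {"translation":[0,0,0],"spin":0},
  ],
)

```text
time: 4.4
tool_pos: [0.4682, 0.354, 0.0621]
tcp_rot: [-2.076, -2.354, 0.001]
wrist_force: [-4.8, 3.1, 0.5]
width: -0.001
```

```bash
python3 lev.py
```

```text
pin est radial 0.06293394230122222 angle swung 63.67240975419229 Ftool [ 3.64605297 -4.36699402 -0.5170677 ] [0.46816206 0.35403098 0.06208652]
```

play_rows(
  series=[
    {"translation":[0,0.002,0],"spin":0},
    {"translation":[0,0.001,0],"spin":0},
    {"translation":[0,0,0],"spin":0},
  ],
)

```text
time: 4.7
tool_pos: [0.4688, 0.3541, 0.0619]
tcp_rot: [-2.074, -2.352, 0.007]
wrist_force: [-12.0, 1.9, 5.8]
width: -0.003
```

```bash
python3 lev.py
```

```text
pin est radial 0.06295414115499505 angle swung 64.2301841652202 Ftool [  3.3946087  -11.73519129  -5.73757379] [0.46876931 0.35411954 0.06189699]
```

The stop is reached: the force jumped to 12 N with no further motion. Release by lifting away, then head for bolt a.

play_rows(
  series=[
    {"translation":[0,-0.01,0],"spin":0},
    {"translation":[0,-0.01,0],"spin":0},
    {"translation":[0,-0.01,-0.045],"spin":0},
    {"translation":[0,0,-0.05],"spin":0},
    {"translation":[0,0,0],"spin":-1},
  ],
)

```text
time: 5.2
tool_pos: [0.4478, 0.3535, 0.1661]
tcp_rot: [1.968, 2.442, 0.025]
wrist_force: [2.2, 1.0, 1.1]
width: -0.001
```

```bash
python3 -c "
from h import *
to([.623,.032,.12],75.4)"
```

```text
t 5.2 psi 12.27 pos [0.4478 0.3535 0.1661] F [2.2  1.04 1.14] w -0.001 q6 0.41
spin first -12.63 then shift mm [-250.1 -267.6   45.4]
```

play_rows(
  series=[
    {"translation":[0,0,0],"spin":-1},
    {"translation":[0,0,0],"spin":-1},
    {"translation":[0,0,0],"spin":-1},
    {"translation":[0,0,0],"spin":-1},
    {"translation":[0,0,0],"spin":-1},
  ],
)

```text
time: 5.7
tool_pos: [0.4436, 0.3502, 0.1579]
tcp_rot: [1.392, 2.814, 0.004]
wrist_force: [-0.3, 0.1, -0.3]
width: -0.0
```

play_rows(
  series=[
    {"translation":[0,0,0],"spin":-1},
    {"translation":[0,0,0],"spin":-1},
    {"translation":[0,0,0],"spin":-1},
    {"translation":[0,0,0],"spin":-1},
    {"translation":[0,0,0],"spin":-1},
  ],
)

```text
time: 6.2
tool_pos: [0.4436, 0.3502, 0.1578]
tcp_rot: [0.75, 3.049, 0.003]
wrist_force: [-0.3, 0.1, -0.8]
width: 0.002
```

play_rows(
  series=[
    {"translation":[0,0,0],"spin":-1},
    {"translation":[0,0,0],"spin":-1},
    {"translation":[0,0,0],"spin":-0.6},
    {"translation":[-0.031,-0.033,0],"spin":0},
    {"translation":[-0.031,-0.033,0],"spin":0},
  ],
)

```text
time: 6.7
tool_pos: [0.4866, 0.2705, 0.1579]
tcp_rot: [0.4, 3.113, 0.003]
wrist_force: [1.0, 0.5, 0.3]
width: -0.001
```

play_rows(
  series=[
    {"translation":[-0.031,-0.033,0],"spin":0},
    {"translation":[-0.031,-0.033,0],"spin":0},
    {"translation":[-0.031,-0.033,0],"spin":0},
    {"translation":[-0.031,-0.033,0],"spin":0},
    {"translation":[-0.031,-0.033,0],"spin":0},
  ],
)

```text
time: 7.2
tool_pos: [0.5946, 0.0691, 0.158]
tcp_rot: [0.406, 3.112, 0.001]
wrist_force: [0.0, 0.7, 0.0]
width: -0.0
```

play_rows(
  series=[
    {"translation":[-0.031,-0.033,0],"spin":0},
    {"translation":[0,0,0.03],"spin":0},
    {"translation":[0,0,0],"spin":0},
    {"translation":[0,0,0],"spin":0},
  ],
)

```text
time: 7.6
tool_pos: [0.6137, 0.0311, 0.1267]
tcp_rot: [-0.407, -3.113, 0.0]
wrist_force: [0.1, -0.5, -0.2]
width: 0.001
```

```bash
python3 - <<'E'
from h import *
to([.623,.032,.066],75.4)
im=[bot.read_camera(n) for n in("top","side")]
a=im[0][140:260,110:370];b=im[1][140:370,165:320]
cv2.imwrite("pics/e.png",np.hstack([cv2.resize(a,(500,231),interpolation=2),cv2.resize(b,(156,231))]))
print([ (n,blobs(i,(0,180,90),(6,255,255),10)) for n,i in zip(C,im)])
E
```

```text
t 7.6 psi 75.11 pos [0.6137 0.0311 0.1267] F [ 0.12 -0.45 -0.23] w 0.001 q6 -1.3
spin first -0.06 then shift mm [-8.8  3.2 60.7]
[('top', [(28, array([133.5, 243.6]))]), ('side', [(32, array([229.4, 329.5]))])]
```

View pics/e.png

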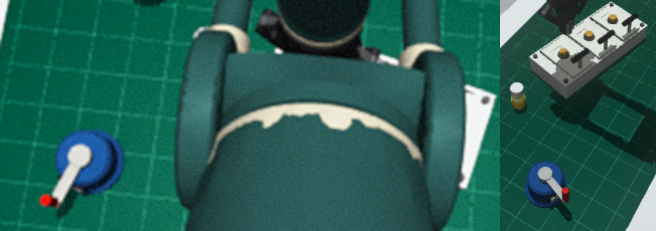

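The red pin is back where it started, (133.5,243.6) in the top view and (229.4,329.5) in the side view, so the lever has sprung back. Next I tap bolt a.

play_rows(
  series=[
    {"translation":[-0.009,0.003,0.02],"spin":0},
    {"translation":[0,0,0.02],"spin":0},
    {"translation":[0,0,0.014],"spin":0},
    {"translation":[0,0,0],"spin":0},
    {"translation":[0,0,0],"spin":0},
  ],
)

```text
time: 8.2
tool_pos: [0.6242, 0.0321, 0.0738]
tcp_rot: [0.406, 3.115, 0.0]
wrist_force: [0.5, 0.2, 0.3]
width: 0.002
```

play_rows(
  series=[
    {"translation":[0,0,0.003],"spin":0},
    {"translation":[0,0,0.003],"spin":0},
    {"translation":[0,0,0],"spin":0},
  ],
)

```text
time: 8.5
tool_pos: [0.6242, 0.0316, 0.0675]
tcp_rot: [0.408, 3.115, 0.0]
wrist_force: [-0.3, 0.5, -0.4]
width: -0.009
```

```bash
python3 -c "
from h import *
to([.623,.032,.066],75.4)"
```

```text
t 8.5 psi 75.08 pos [0.6242 0.0316 0.0675] F [-0.33  0.48 -0.38] w -0.009 q6 -1.3
spin first -0.06 then shift mm [1.3 0.1 1.5]
```

play_rows(
  series=[
    {"translation":[0,0,0.002],"spin":0},
    {"translation":[0,0,0.001],"spin":0},
    {"translation":[0,0,0],"spin":0},
  ],
)

```text
time: 8.8
tool_pos: [0.6247, 0.0315, 0.0659]
tcp_rot: [0.408, 3.114, 0.0]
wrist_force: [-2.7, 0.4, 8.5]
width: 0.002
```

play_rows(
  series=[
    {"translation":[0,0,0.001],"spin":0},
    {"translation":[0,0,0],"spin":0},
  ],
)

```text
time: 9.0
tool_pos: [0.6247, 0.0315, 0.0659]
tcp_rot: [0.408, 3.114, 0.0]
wrist_force: [-5.1, -0.0, 12.3]
width: 0.002
```

Bolt a is tight: 12 N and no give. Bolt b is next.

play_rows(
  series=[
    {"translation":[0,0,-0.025],"spin":0},
    {"translation":[0,-0.04,0],"spin":0},
    {"translation":[0,-0.04,0],"spin":0},
    {"translation":[0,0,0.02],"spin":0},
    {"translation":[0,0,0],"spin":0},
  ],
)

```text
time: 9.5
tool_pos: [0.6014, -0.0467, 0.0663]
tcp_rot: [-0.411, -3.111, -0.0]
wrist_force: [-1.1, 0.6, -0.3]
width: -0.001
```

play_rows(
  series=[
    {"translation":[0,0,0],"spin":0},
    {"translation":[0,0,0.002],"spin":0},
    {"translation":[0,0,0.002],"spin":0},
    {"translation":[0,0,0],"spin":0},
  ],
)

```text
time: 9.9
tool_pos: [0.6043, -0.0451, 0.0647]
tcp_rot: [0.406, 3.114, 0.0]
wrist_force: [-0.5, 1.3, 1.0]
width: 0.003
```

```bash
python3 -c "
from h import *
to([.603,-.0452,.066],75.4)"
```

```text
t 9.9 psi 75.14 pos [ 0.6043 -0.0451  0.0647] F [-0.48  1.26  1.05] w 0.003 q6 -1.43
spin first -0.05 then shift mm [ 1.2 -0.4 -1.3]
```

Already below 66 mm with little force, so b may be sinking. Keep pushing.

play_rows(
  series=[
    {"translation":[0,0,0.002],"spin":0},
    {"translation":[0,0,0.002],"spin":0},
    {"translation":[0,0,0],"spin":0},
  ],
)

```text
time: 10.2
tool_pos: [0.6038, -0.0455, 0.0602]
tcp_rot: [0.407, 3.115, 0.0]
wrist_force: [-0.2, 0.5, 0.4]
width: -0.0
```

play_rows(
  series=[
    {"translation":[0,0,0.002],"spin":0},
    {"translation":[0,0,0.002],"spin":0},
    {"translation":[0,0,0],"spin":0},
  ],
)

```text
time: 10.5
tool_pos: [0.604, -0.0456, 0.0588]
tcp_rot: [0.408, 3.115, 0.0]
wrist_force: [-5.6, 2.0, 15.4]
width: 0.002
```

Bolt b sank 7 mm and then bottomed out, so it is the loose one. I tap c as well, as the task asks.

play_rows(
  series=[
    {"translation":[0,0,-0.03],"spin":0},
    {"translation":[0,-0.04,0],"spin":0},
    {"translation":[0,-0.04,0],"spin":0},
    {"translation":[0,0,0.014],"spin":0},
    {"translation":[0,0,0],"spin":0},
  ],
)

```text
time: 11.0
tool_pos: [0.5807, -0.1233, 0.0699]
tcp_rot: [-0.411, -3.11, -0.001]
wrist_force: [-0.5, 0.3, -1.4]
width: 0.0
```

play_rows(
  series=[
    {"translation":[0,0,0],"spin":0},
    {"translation":[0,0,0],"spin":0},
  ],
)

```text
time: 11.2
tool_pos: [0.583, -0.122, 0.072]
tcp_rot: [-0.406, -3.115, -0.0]
wrist_force: [-0.4, 0.8, -1.0]
width: -0.001
```

```bash
python3 -c "
from h import *
to([.583,-.1222,.066],75.4)"
```

```text
t 11.2 psi 75.15 pos [ 0.583 -0.122  0.072] F [-0.45  0.79 -1.04] w -0.001 q6 -1.56
spin first -0.05 then shift mm [-0.  -0.2  6. ]
```

play_rows(
  series=[
    {"translation":[0,0,0.003],"spin":0},
    {"translation":[0,0,0.003],"spin":0},
    {"translation":[0,0,0.002],"spin":0},
    {"translation":[0,0,0],"spin":0},
    {"translation":[0,0,0],"spin":0},
  ],
)

```text
time: 11.7
tool_pos: [0.5836, -0.1224, 0.066]
tcp_rot: [0.407, 3.114, 0.001]
wrist_force: [-2.8, 2.4, 9.0]
width: -0.003
```

play_rows(
  series=[
    {"translation":[0,0,0.001],"spin":0},
    {"translation":[0,0,0],"spin":0},
  ],
)

```text
time: 11.9
tool_pos: [0.5836, -0.1224, 0.0658]
tcp_rot: [0.407, 3.114, 0.001]
wrist_force: [-5.2, 2.5, 14.2]
width: -0.002
```

Bolt c is tight. Next: rise, open partway, and move over handle b.

play_rows(
  series=[
    {"translation":[0,0,-0.05],"spin":0},
    {"translation":[0,0,-0.05],"spin":0},
    {"translation":[0.026,0.04,0],"spin":0},
    {"translation":[0.026,0.04,0],"spin":0},
    {"translation":[0,0,0],"spin":0},
  ],
  jaw=0.45,
)

```text
time: 12.4
tool_pos: [0.5516, -0.0279, 0.1635]
tcp_rot: [-0.401, -3.115, -0.003]
wrist_force: [0.5, -0.8, 0.7]
width: 0.725
```

play_rows(
  series=[
    {"translation":[0,0,0],"spin":0},
    {"translation":[0,0,0],"spin":0},
  ],
)

```text
time: 12.6
tool_pos: [0.5536, -0.0327, 0.1632]
tcp_rot: [0.407, 3.115, -0.001]
wrist_force: [0.4, -1.1, 0.2]
width: 0.725
```

```bash
python3 - <<'E'
from h import *
to([.5526,-.0321,.069],75.4)
im=[bot.read_camera(n) for n in("top","side")]
cv2.imwrite("pics/f.png",cv2.resize(im[1][80:240,170:370],None,fx=3.5,fy=3.5,interpolation=2))
for n,i in zip(C,im): print(n,[(b) for b in blobs(i,(10,150,90),(28,255,255),8)])
E
```

```text
t 12.6 psi 75.11 pos [ 0.5536 -0.0327  0.1632] F [ 0.42 -1.1   0.19] w 0.725 q6 -1.41
spin first -0.06 then shift mm [ 1.2  0.3 94.2]
top [(658, array([504.1, 118. ])), (23, array([218.9, 168.9])), (19, array([270.5, 176.9]))]
side [(27, array([276.6, 157. ])), (30, array([252.9, 175.1])), (28, array([227.8, 191. ]))]
```

View pics/f.png

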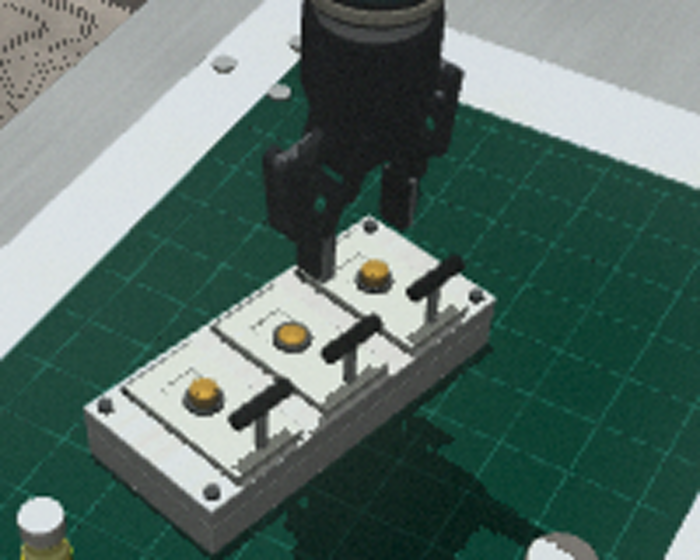

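The picture shows bolt b sitting lower than the others, with its side-view blob down 1.8 px. The open fingers straddle handle b's bar, about (350,340) in the crop, from above.

play_rows(
  series=[
    {"translation":[0.001,0,0.03],"spin":0},
    {"translation":[0,0,0.03],"spin":0},
    {"translation":[0,0,0.02],"spin":0},
    {"translation":[0,0,0.014],"spin":0},
    {"translation":[0,0,0],"spin":0},
  ],
)

```text
time: 13.2
tool_pos: [0.5506, -0.0327, 0.0667]
tcp_rot: [-0.409, -3.11, 0.0]
wrist_force: [-0.8, 0.1, 0.9]
width: 0.723
```

play_rows(
  series=[
    {"translation":[0,0,0],"spin":0},
    {"translation":[0,0,0],"spin":0},
  ],
)

```text
time: 13.4
tool_pos: [0.5538, -0.0325, 0.0707]
tcp_rot: [0.408, 3.112, 0.0]
wrist_force: [-0.5, -0.7, 0.3]
width: 0.722
```

```bash
python3 - <<'E'
from h import *
to([.5526,-.0321,.069],75.4)
im=bot.read_camera("side")
cv2.imwrite("pics/g.png",cv2.resize(im[80:240,170:370],None,fx=3.5,fy=3.5,interpolation=2))
E
```

```text
t 13.4 psi 75.06 pos [ 0.5538 -0.0325  0.0707] F [-0.47 -0.7   0.3 ] w 0.722 q6 -1.41
spin first -0.07 then shift mm [1.2 0.  1.7]
```

View pics/g.png

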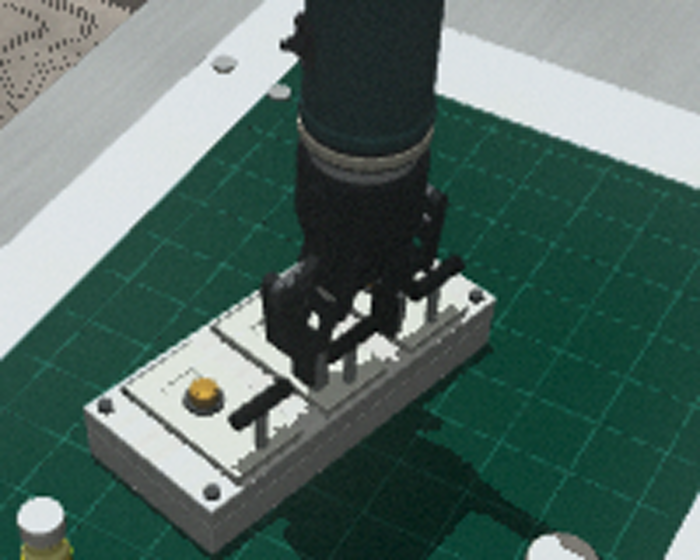

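The fingers stand just off both ends of bar b and clear of bars a and c. Closing now.

play_rows(
  series=[
    {"translation":[0,0,0.001],"spin":0},
    {"translation":[0,0,0],"spin":0},
    {"translation":[0,0,0],"spin":0},
    {"translation":[0,0,0],"spin":0},
    {"translation":[0,0,0],"spin":0},
  ],
  jaw=-1,
  force=40,
)

```text
time: 13.95
tool_pos: [0.5532, -0.0338, 0.0702]
tcp_rot: [0.405, 3.113, -0.005]
wrist_force: [-1.6, -5.1, 7.2]
width: 0.529
```

```bash
python3 - <<'E'
from h import *
to([.5526,-.0321,.069],75.4)
r=np.hypot(95,46);a0=np.arctan2(46,95)
for d in range(0,65,5):
    a=a0+np.radians(d);p=(-r*np.cos(a),r*np.sin(a))
    print(d,round(95+p[0],1),round(p[1]-46,1))
E
```

```text
t 13.95 psi 75.16 pos [ 0.5532 -0.0338  0.0702] F [-1.57 -5.13  7.24] w 0.529 q6 -1.41
spin first -0.05 then shift mm [1.  1.5 1.2]
0 0.0 0.0
5 4.4 8.1
10 9.4 15.8
15 15.1 23.0
20 21.5 29.7
25 28.3 35.8
30 35.7 41.3
35 43.6 46.2
40 51.8 50.3
45 60.4 53.7
50 69.2 56.3
55 78.2 58.2
60 87.3 59.3
```

Holding: the jaws stopped at about 45 mm, which matches the bar's length. Lift along the hinge arc.

play_rows(
  series=[
    {"translation":[-0.0044,0,-0.0081],"spin":0},
    {"translation":[-0.005,0,-0.0077],"spin":0},
    {"translation":[-0.0057,0,-0.0072],"spin":0},
    {"translation":[-0.0064,0,-0.0067],"spin":0},
    {"translation":[0,0,0],"spin":0},
  ],
)

```text
time: 14.45
tool_pos: [0.5733, -0.039, 0.0995]
tcp_rot: [-0.406, -3.115, 0.004]
wrist_force: [-4.8, -4.1, 0.7]
width: 0.527
```

```bash
python3 - <<'E'
from h import *
to([.5526,-.0321,.069],75.4)
im=bot.read_camera("side")
cv2.imwrite("pics/i.png",cv2.resize(im[80:240,170:370],None,fx=3.5,fy=3.5,interpolation=2))
E
```

```text
t 14.45 psi 75.13 pos [ 0.5733 -0.039   0.0995] F [-4.81 -4.08  0.71] w 0.527 q6 -1.42
spin first -0.05 then shift mm [21.8  1.5 30.5]
```

View pics/i.png

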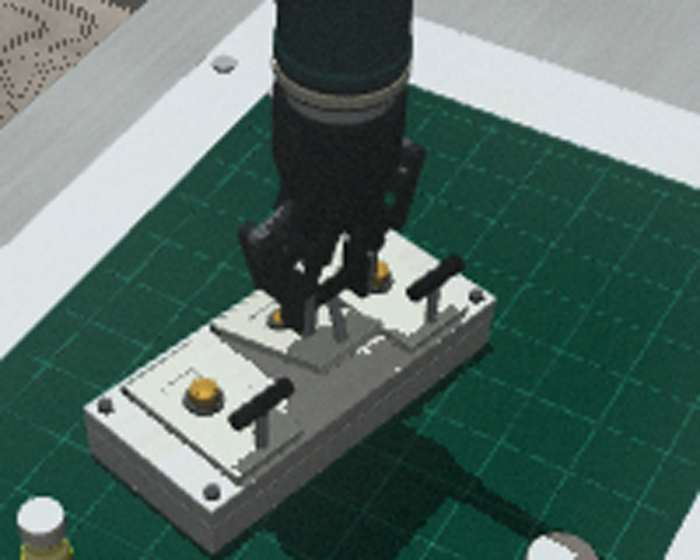

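Cap b is lifting with the bar between the pads, and caps a and c are still shut. I carry on to about 55°.

play_rows(
  series=[
    {"translation":[-0.0068,0,-0.0061],"spin":0},
    {"translation":[-0.0074,0,-0.0055],"spin":0},
    {"translation":[-0.0079,0,-0.0049],"spin":0},
    {"translation":[-0.0082,0,-0.0041],"spin":0},
    {"translation":[0,0,0],"spin":0},
  ],
)

```text
time: 15.0
tool_pos: [0.6034, -0.0467, 0.1206]
tcp_rot: [0.407, 3.114, -0.003]
wrist_force: [-4.9, -3.9, 5.3]
width: 0.523
```

play_rows(
  series=[
    {"translation":[-0.0086,0,-0.0034],"spin":0},
    {"translation":[-0.0088,0,-0.0026],"spin":0},
    {"translation":[-0.009,0,-0.0019],"spin":0},
    {"translation":[0,0,0],"spin":0},
    {"translation":[0,0,0],"spin":0},
  ],
)

```text
time: 15.5
tool_pos: [0.6286, -0.0532, 0.1284]
tcp_rot: [0.407, 3.113, -0.003]
wrist_force: [-3.4, -4.3, 7.6]
width: 0.522
```

```bash
python3 - <<'E'
from h import *
to([.5532,-.0338,.0702],75.4)
s=bot.read_state();hd=np.array([.5526,-.0321])+.095*np.array([.968,-.2515])
for off in(.019,.024):
  d=s["tool_pos"][:2]-hd;print("cap deg est",np.degrees(np.arctan2(s["tool_pos"][2]+.0205-.045,-(d@[.968,-.2515])))-25.8)
  break
im=[bot.read_camera(n) for n in("top","side")]
cv2.imwrite("pics/j.png",np.hstack([cv2.resize(im[1],(430,322)),cv2.resize(im[1][80:210,190:340],(370,322),interpolation=2)]))
for n,i in zip(C,im): print(n,blobs(i,(0,180,90),(6,255,255),10))
E
```

```text
t 15.5 psi 75.11 pos [ 0.6286 -0.0532  0.1284] F [-3.43 -4.3   7.57] w 0.522 q6 -1.43
spin first -0.06 then shift mm [78.  -0.1 58.1]
cap deg est 55.36720037504507
top [(28, array([133.5, 243.8]))]
side [(32, array([229.4, 329.3]))]
```

View pics/j.png

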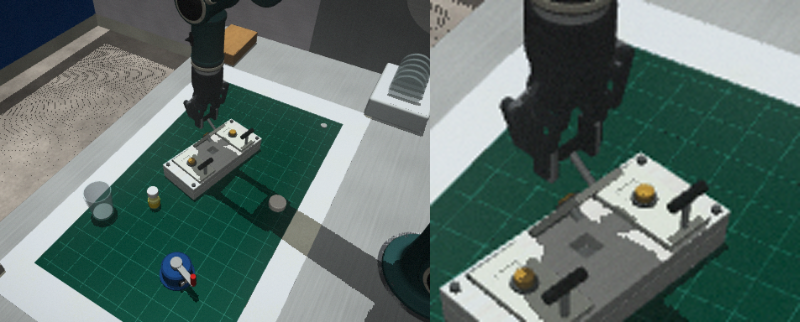

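Cap b stands open at about 55° with the bar in the gripper. Caps a and c are shut, the beaker, vial and jar cap are where they were, and the pin is at rest.

```bash
python3 -c "
from h import *
to([.6286,-.0532,.1284]); print(bot.finish_job())"
```

```text
t 15.6 psi 75.11 pos [ 0.6283 -0.0531  0.1284] F [-3.95 -4.01  7.92] w 0.524 q6 -1.43
spin first 0 then shift mm [-0.3  0.  -0. ]
the job is handed in; nothing more can be done
None
```

The job is done and handed in at 15.6 s, with cap b held open at about 55° in the gripper.

- **Counter:** I pushed the lever to its stop, where the force jumped from about 5 N to 12 N with no further motion at an estimated 64°. After release, the red pin returned to its starting position in both cameras.
- **Bolts:** I tapped a, b and c in turn. Bolts a and c were tight: at 12 N and 14 N they did not give. Bolt b sank about 7 mm and stayed down, which the side camera confirmed, so b is the loose one.
- **Cap b:** I gripped its T-handle by the bar ends at 40 N and lifted it only after all three taps. The 55° is worked out from the tool position. The jaws read about 45 mm, which matches the bar length, and the wrist force was under 10 N.
- **Other objects:** In the last picture caps a and c were shut. The beaker, vial and jar cap looked undisturbed.

No check failed or disagreed.

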